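# Stamp the repair ticket

## Robot

A 6-joint arm with a two-finger parallel gripper is mounted at the origin on the work surface. World frame = base frame: x ahead of the robot, y to its left, z up, the work surface at z = 0. Lengths are in m, angles in rad, forces in N, time in s.
With the tool pointing down it reaches from about 0.375 to 0.9 m from the base axis. Payload 3.1 kg.
Tool frame: the origin (TCP) lies at the centre of the arm's flange, where the gripper is bolted on; the fingertips stand 182 mm ahead of it and the grasp point (between the pads) lies 164 mm ahead of it; z points along the fingers, y is the line along which they close (so a half turn about z gives the same grasp; the last joint's range is limited). The gripper opens to 87 mm and grips with 3 to 60 N. Pads are 19 mm wide; open, the fingers measure 117 mm over their backs; the gripper's body (75 mm by 190 mm) begins 51 mm behind the grasp point.
Start: joints at [1.071, 0.527, 1.433, -0, 1.181, -0.178], TCP at [0.198, 0.593, 0.405] pointing down, gripper open.
Joint ranges: [-3.08, 3.08], [-0.75, 2.2], [0.22, 2.44], [-1.43, 4.57], [0, 2.65], [-2.85, 2.85]. Speed limits (rad/s): [2.79, 2.79, 3.14, 3.14, 3.14, 3.14].

## Interface

Orientations are given as a unit quaternion [x, y, z, w].
In Python, from rig import * gives the robot as it stands.
- The arm moves only by the tool move_arm, never from a script. Its argument "commands" is a list that holds one entry, the list of rows, each a list of 6 numbers: the shift along the tool's x, y, z in units of 40 mm (1.0 is 40 mm), then the turn, a rotation vector about the tool's x, y, z in rad. A call has 1 to 12 rows; each row is the pose to reach, as a shift and turn from the pose commanded when the call began, along the tool's axes at that moment; what a row does not reach only later rows make up. A row lasts 1/8 s, in which the tool goes at most 62.5 mm and 10.7 degrees, less where a joint would pass 70% of its speed; a pose out of reach is approached as far as the arm can. A call with a gripper value outside its range is refused whole. "claw" is the closure, from -1 (fully open) to 1 (shut), so that 0 is half open, set as the call begins (left out, the last holds). The fingers move at their own pace and stop on an object; "squeeze" is the grip in N (left out, the last holds). Time passes only in rows, so rows that repeat a pose let the fingers close. It gives the time, the measured TCP pose, the force, the opening and the grip force at its end, in the units of the state.
- get_obs(): the state, without advancing time (a new reading comes with each control period).
- camera(name): name is "scene" or "top" or "wrist"; returns a dict with "pixels" (400x640x3 uint8, blue, green, red), "range_z" (400x640 float32, m along the optical axis (not along the pixel's ray), 0 where there is no reading), "camera_matrix" (3x3 intrinsics, pixels), "D" ([k1, k2, p1, p2, k3] as OpenCV has them; the pictures are not rectified), "extrinsics" (4x4, takes a point from world to camera coordinates). Camera axes: x right, y up, looking along -z (the intrinsics and any distortion apply to the point x, -y, -z); pixel columns grow to the right and rows downward; lengths in m; the calibration is good to about 2 mm. A picture is of the moment at which its call begins.
- hand_in(): hands the job in; it is judged then, once.
The state is a dict: "time": time; "q": joint angles; "joint_velocities": joint speeds; "joint_torque": joint torques, N m; "position": TCP position; "tool_rot": TCP orientation; "ft_force": force on the tool from outside, world axes, zero at the start; "moment": the same for the moment, N m; "grip_width": finger opening in m; "grip_force": force on a finger pad.
Only numpy, scipy, OpenCV 4.12 (cv2) and the standard library are available. Lean on these libraries where they do the work, as an engineer would, in place of code of your own. Each camera call takes 0.05 s, during which the arm holds its last target. There are 200 camera calls.

## Task

The repair is finished: take the blue-capped self-inking stamp out of its bay in the tray, set it squarely in the middle of the outlined box on the repair ticket, press it all the way down and hold it for a second against its stop, firmly but without crushing the pad (20 to 30 N is right), so that the whole mark prints. Make no mark anywhere else, then stand the stamp upright in its empty bay again and let go. Leave the red stamp and the other things on the table where they are.

Things in the scene. Friction and masses are not known exactly. Their poses are not given: they have to be found in the camera images.
- stamp_blue: Self-inking stamp with a blue cap, 95 mm tall, 130-190 g, upright in either bay of the tray. Origin: centre of the underside of its black foot frame (64 mm along y, 40 mm along x, 10 mm high); z up. Thin cheeks join foot and cap. The foot stays on the paper while the cap goes down; the 44 by 18 mm die at its centre flips and meets the paper at the end. Its mark reads the same either way round.
- stamp_blue_cap (a joint): How far the blue cap is pushed down relative to the foot, in m: 0 is fully up, 0.018 is against its hard stop, with the die on the paper. The spring resists with 6 N as the cap starts to move, rising evenly to 14 N at the stop, and brings it back up. A full mark takes a steady push of 20 to 30 N.
- stamp_blue_top (a point): Centre of the top face of the blue cap, 95 mm above the underside of the foot when up. The cap is a rounded box, 36 mm along the stamp's x, 58 mm along its y, and reaches from 50 to 95 mm above the underside: grip it across the 36 mm.
- clipboard: Brown clipboard fixed on the table, 186 mm (x) by 126 mm (y), 4 mm thick; origin: centre of its underside. On it lies a white pad of repair tickets, 148 by 105 mm, under a steel clip at the +x end (from 58 mm beyond the origin, up to 16 mm above the pad). The pad is partly used up, 4 to 16 mm thick, not measured: find it by touch or sight. It gives about 1 mm under 20 N.
- box (a point): Point on the clipboard's upper face (not on the paper) straight below the centre of the box printed on the top ticket; the paper is 4 to 16 mm higher. The box is a black outline, 50 mm along the clipboard's x and 76 mm along its y; the foot fits in it with about 5 mm to spare all round when its x lies along the box's x.
- tray: Grey open tray fixed on the table, 110 mm (x) by 214 mm (y), 14 mm high, walls 4 mm thick, its floor 4 mm above the table; origin: centre of its underside. A middle wall makes two bays, centred 52 mm either side of the origin along y: one holds the blue stamp, the other the red one.
- stamp_red: The same kind of stamp with a red cap, in the other bay; not to be used.
- phone: Phone in a red case lying on the table, 150 by 75 by 10 mm; origin at the centre of its underside.
- power_bank: Dark grey power bank on the table, 105 by 62 by 22 mm; origin at the centre of its underside.
- circuit_board: Green circuit board on four brass feet on the table, 55 by 85 mm, parts up to 22 mm high; origin at the centre below it.

How it is judged:
On the way:
1. blue stamp flat in the printed box (centre within 6 mm along x and y, turned under 0.12 rad), cap at its stop (17 mm or more), pressed on the ticket with over 17 N for 0.4 s (value of joint stamp_blue_cap above 0.017 m and x of stamp_blue in the frame of box between -0.006 and 0.006 m and y of stamp_blue in the frame of box between -0.006 and 0.006 m and angle between the x axis of stamp_blue and the x axis of box, either way round below 0.12 rad and angle between stamp_blue's own z axis and vertical below 0.06 rad and contact force between stamp_blue and clipboard above 17 N), for 0.4 s.
At the end, for the whole second after the job is handed in: The blue stamp stands upright and at rest on the floor of its own bay of the tray (underside less than 6.5 mm above the table, tilt under 0.06 rad, centre at least 70 mm from the red stamp), cap fully up (within 3 mm), after its mark was made in the box (x of stamp_blue in the frame of tray between -0.04 and 0.04 m and y of stamp_blue in the frame of tray between -0.09 and 0.09 m and horizontal distance between stamp_blue and stamp_red above 0.07 m and height (world z) of stamp_blue below 0.0065 m and angle between stamp_blue's own z axis and vertical below 0.06 rad and value of joint stamp_blue_cap below 0.003 m and linear speed of stamp_blue below 0.02 m/s); the robot touches nothing.
It fails at once if the blue stamp presses on the ticket pad with more than 40 N (contact force between stamp_blue and clipboard above 40 N).
It fails at once if stray mark: the blue cap is pushed in over 12 mm while the stamp is over 9 mm from the box's centre or turned over 0.17 rad from it (value of joint stamp_blue_cap above 0.012 m and (horizontal distance between stamp_blue and box above 0.009 m or angle between the x axis of stamp_blue and the x axis of box, either way round above 0.17 rad)).
It fails at once if the red stamp, phone, power bank or circuit board is moved by more than 15 mm (distance of any of stamp_red, phone, power_bank, circuit_board from where it was at the start of the episode above 0.015 m).
It also fails if it takes over 61 s, if anything falls off the work surface, if the arm or the gripper's body presses on something with over 40 N, if the wrist force passes 120 N, or if a joint passes its speed limit or range.

## Working session

There is one attempt and no reset: what is moved stays moved. The work goes in short steps, Python scripts to look and compute and a tool call to move; the robot and the scene stay as the last step left them, time stands still between calls to the robot, and variables do not carry over. Pictures are saved under pics/ and viewed, at most 10 in all, crops included, and the job is handed in when it is done.

Besides the shell and the picture viewer there is one more tool, called after "Request:" as name(argument=value, ...) on one line, values as JSON. move_arm: Moves the arm, as the interface text tells. Its arguments: {"type":"object","properties":{"commands":{"type":"array","items":{"type":"array","items":{"type":"array","items":{"type":"number"}}}},"claw":{"type":"number"},"squeeze":{"type":"number"}},"required":["commands"]}

```bash
mkdir -p pics; ls; cat > h.py <<'E'
from rig import *
import numpy as np, cv2
from scipy.spatial.transform import Rotation as R
def snap(n,f):
    c=camera(n); cv2.imwrite('pics/'+f+'.png',c['pixels']); np.savez('pics/'+f+'.npz',**{k:np.array(v) for k,v in c.items()}); return c
def world(c,u,v,z=None):
    """pixel -> world; by depth, or by intersection with plane z"""
    K=np.array(c['camera_matrix'],float);T=np.array(c['extrinsics'],float)
    p=cv2.undistortPoints(np.array([[[u,v]]],float),K,np.array(c['D'],float))[0,0]
    ray=np.array([p[0],-p[1],-1.0]);Rm=T[:3,:3];t=T[:3,3]
    o=-Rm.T@t;d=Rm.T@ray
    if z is None:
        s=float(np.median(c['range_z'][int(v)-1:int(v)+2,int(u)-1:int(u)+2]))
    else: s=(z-o[2])/d[2]
    return o+s*d
def load(f): return dict(np.load('pics/'+f+'.npz'))
E
python3 - <<'E'
from h import *
snap('top','top1'); snap('scene','scene1')
o=get_obs();print(o)
E
```

```text
pics
{'time': 0.1, 'q': array([ 1.07051696e+00,  5.28377844e-01,  1.43376133e+00, -1.58229133e-05,
        1.18144982e+00, -1.78495318e-01]), 'joint_velocities': array([ 0.00107968, -0.00166052, -0.00543222,  0.00092137,  0.00058213,
        0.00208577]), 'joint_torque': array([ 3.48081967e-04, -4.40991747e+01, -1.77151233e+01,  6.34723180e-02,
        5.34394453e-02, -2.92713412e-05]), 'position': array([0.19748214, 0.59265373, 0.40387039]), 'tool_rot': array([ 1.60195721e-01,  9.87084766e-01, -9.43667265e-04, -3.25400644e-04]), 'ft_force': array([ 0.40549816, -0.54803383, -0.02394089]), 'moment': array([-0.01904751, -0.01324702, -0.00386872]), 'grip_force': 0.0, 'grip_width': 0.08704906732743689}
```

View pics/top1.png

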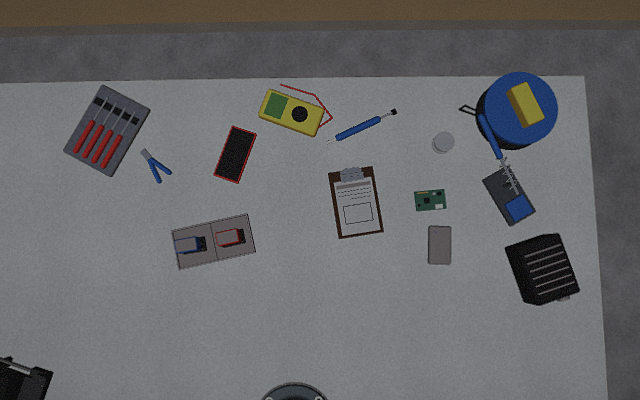

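View pics/scene1.png

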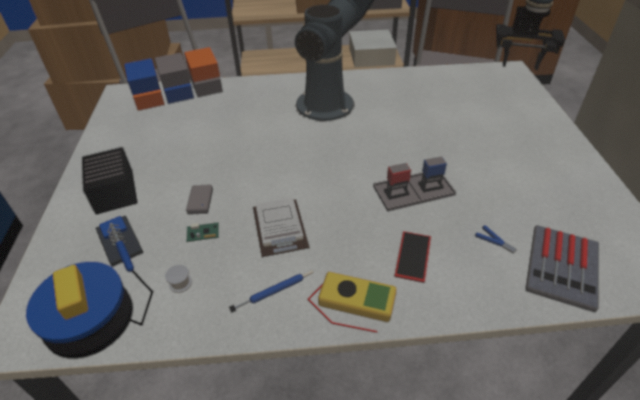

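The top view shows the blue stamp in the left (+y) bay at about (190,244), the red stamp at (230,238), and the printed box at about (358,213). I'll enlarge both areas.

```bash
python3 - <<'E'
from h import *
c=load('top1');p=c['pixels']
a=cv2.resize(p[205:275,165:265],None,fx=6,fy=6,interpolation=cv2.INTER_CUBIC)[:, :600]
b=cv2.resize(p[160:245,320:390],None,fx=6,fy=6,interpolation=cv2.INTER_CUBIC)
a=cv2.convertScaleAbs(cv2.resize(a,(400,280)),alpha=1.7);b=cv2.convertScaleAbs(cv2.resize(b,(390,474)),alpha=1.5)
out=np.zeros((480,800,3),np.uint8);out[:280,:400]=a;out[:474,405:795]=b
cv2.imwrite('pics/crop1.png',out)
E
```

```text
(no output)
```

View pics/crop1.png

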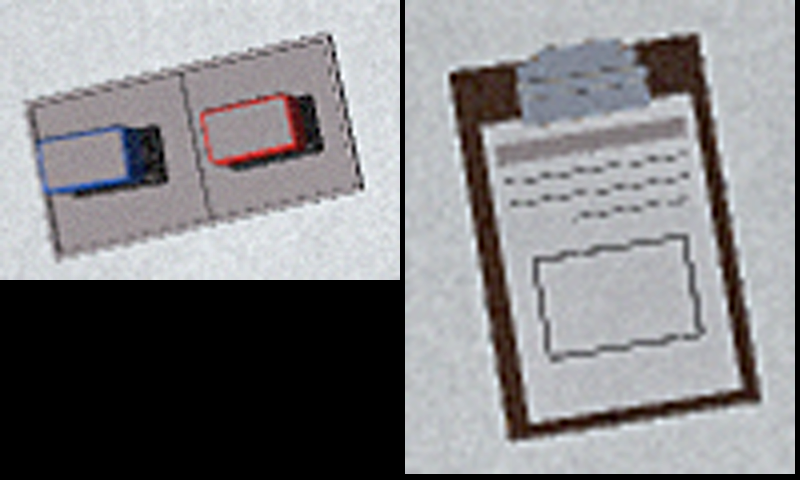

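```bash
python3 - <<'E'
from h import *
c=load('top1')
A=lambda L:[(165+x/4,205+y/4) for x,y in L]
B=lambda L:[(320+(x-405)/5.571,160+y/5.571) for x,y in L]
def rep(n,L,z):
    P=np.array([world(c,u,v,z)[:2] for u,v in L]); 
    e=[P[(i+1)%4]-P[i] for i in range(4)]
    print(n,'ctr',P.mean(0).round(4),'edges',[round(float(np.linalg.norm(x)),4) for x in e],'ang',[round(float(np.arctan2(x[1],x[0])),3) for x in e])
rep('blue',A([(38,140),(122,127),(130,180),(47,192)]),.099)
rep('red',A([(200,110),(290,95),(300,150),(210,165)]),.099)
rep('tray',A([(27,102),(330,35),(363,187),(60,258)]),.014)
rep('clip',B([(450,73),(697,35),(760,402),(511,438)]),.004)
rep('box',B([(534,261),(687,236),(703,335),(551,360)]),.014)
for u,v in A([(84,160),(250,130),(100,230),(10,30)])+B([(625,300),(580,400),(500,260)]): print(world(c,u,v).round(4))
def sm(u,v,r=2): return np.median(c['range_z'][v-r:v+r+1,u-r:u+r+1])
print(c['extrinsics'].round(3), sm(359,213,4),sm(337,215,1),sm(300,215,6),sm(400,250,6))
E
```

```text
blue ctr [0.4736 0.265 ] edges [0.0543, 0.0342, 0.0534, 0.0337] ang [-1.431, -2.98, 1.701, 0.188]
red ctr [0.4912 0.1592] edges [0.0582, 0.0357, 0.058, 0.0357] ang [-1.419, -2.959, 1.722, 0.187]
tray ctr [0.484  0.2115] edges [0.2113, 0.1059, 0.2101, 0.1084] ang [-1.366, -2.928, 1.787, 0.225]
clip ctr [ 0.5859 -0.1778] edges [0.1251, 0.1854, 0.1241, 0.1838] ang [-1.43, -3.0, 1.698, 0.147]
box ctr [ 0.5541 -0.1833] edges [0.0764, 0.0493, 0.0756, 0.0493] ang [-1.423, -3.008, 1.718, 0.149]
[0.4734 0.2648 0.1006]
[0.4911 0.159  0.0998]
[0.4275 0.2782 0.0034]
[5.653e-01 3.432e-01 5.000e-04]
[ 0.5526 -0.1858  0.0199]
[ 0.5042 -0.1627  0.0201]
[ 0.5737 -0.1254  0.0133]
[[-0.015 -1.     0.006 -0.069]
 [ 0.993 -0.014  0.117 -0.612]
 [-0.117  0.007  0.993 -1.33 ]
 [ 0.     0.     0.     1.   ]] 1.3769925 1.3919078 1.394222 1.3843277
```

```bash
cat >> h.py <<'E'
def plan(P,a,P0=None,q0=None):
    """shift (40mm units) and rotvec, tool frame, to TCP P pointing down with tool y at yaw a (mod pi)"""
    o=get_obs();P0=o['position'] if P0 is None else np.array(P0)
    R0=R.from_quat(o['tool_rot'] if q0 is None else q0)
    out=[]
    for s in (0,np.pi):
        y=np.array([np.cos(a+s),np.sin(a+s),0]);z=np.array([0,0,-1.]);x=np.cross(y,z)
        rv=(R0.inv()*R.from_matrix(np.c_[x,y,z])).as_rotvec();out.append(rv)
    sh=R0.inv().apply(np.array(P)-P0)/.04
    print('t',round(o['time'],2),'q6',o['q'][5].round(2),'shift',sh.round(3),'rot',[r.round(3) for r in out])
E
python3 - <<'E'
from h import *
print(R.from_quat(get_obs()['tool_rot']).as_matrix().round(3), get_obs()['q'])
plan([.4734,.265,.40],.17)
E
```

```text
[[-0.949  0.316 -0.001]
 [ 0.316  0.949 -0.002]
 [ 0.    -0.002 -1.   ]] [ 1.07051696e+00  5.28377844e-01  1.43376133e+00 -1.58229133e-05
  1.18144982e+00 -1.78495318e-01]
t 0.1 q6 -0.18 shift [-9.134 -5.589  0.105] rot [array([-2.000e-03,  1.000e-03,  1.079e+00]), array([-1.000e-03, -2.000e-03, -2.063e+00])]
```

Request:
move_arm(commands=[[[-9.13,-5.59,0.1,0,0,1.08],[-9.13,-5.59,0.1,0,0,1.08],[-9.13,-5.59,0.1,0,0,1.08],[-9.13,-5.59,0.1,0,0,1.08],[-9.13,-5.59,0.1,0,0,1.08],[-9.13,-5.59,0.1,0,0,1.08],[-9.13,-5.59,0.1,0,0,1.08],[-9.13,-5.59,0.1,0,0,1.08],[-9.13,-5.59,0.1,0,0,1.08],[-9.13,-5.59,0.1,0,0,1.08],[-9.13,-5.59,0.1,0,0,1.08]]], claw=-1, squeeze=50)

```text
time: 1.48
position: [0.4724, 0.2663, 0.4008]
tool_rot: [0.644, 0.765, -0.0, -0.0]
ft_force: [-0.4, -0.5, 0.7]
grip_width: 0.0864
grip_force: 0.0
```

```bash
python3 - <<'E'
from h import *
snap('wrist','w1'); o=get_obs(); print(o['position'],R.from_quat(o['tool_rot']).as_euler('xyz'),o['q'],o['time'])
E
```

```text
[0.47259143 0.2662651  0.40081121] [-3.14151910e+00 -5.43265177e-05  1.74183396e+00] [3.06982318e-01 4.21631557e-01 1.64470489e+00 7.25137348e-05
 1.07532172e+00 1.35910201e-01] 1.525
```

View pics/w1.png

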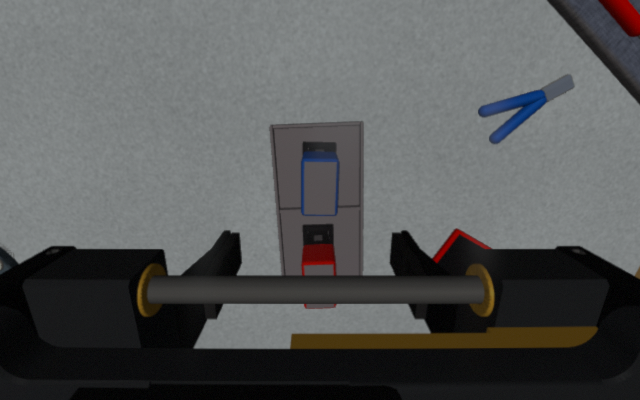

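The wrist picture shows the blue cap's top face at about (302–338, 160–215), straight in the tool's frame and midway between the fingers. The red cap is at (319,275).

```bash
python3 - <<'E'
from h import *
c=load('w1');p=c['pixels']
a=cv2.resize(p[130:230,260:380],None,fx=6,fy=6,interpolation=cv2.INTER_CUBIC)
cv2.imwrite('pics/crop2.png',cv2.convertScaleAbs(a,alpha=2.0))
E
```

```text
(no output)
```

View pics/crop2.png

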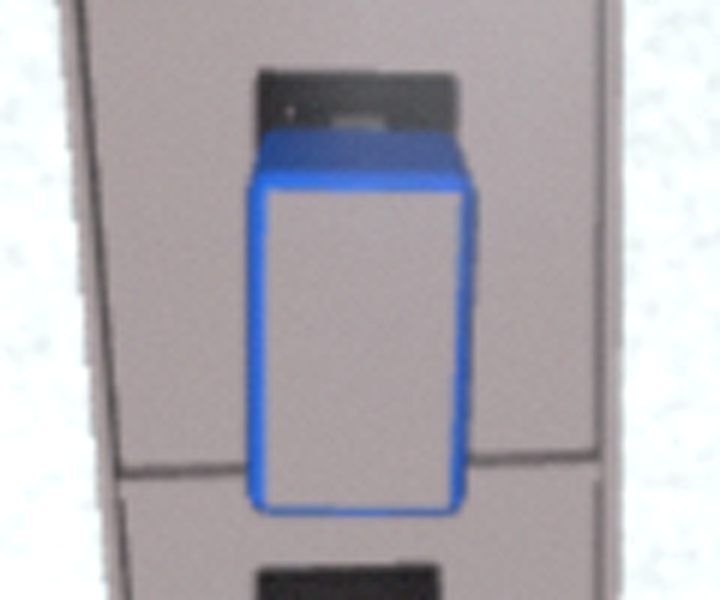

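The enlarged crop shows the cap top's corners at about (254,182), (470,182), (461,512), (252,512) and the foot's far top edge from (257,73) to (457,73).

```bash
python3 - <<'E'
from h import *
c=load('w1')
f=lambda L,z:np.array([world(c,260+x/6,130+y/6,z)[:2] for x,y in L])
P=f([(254,182),(470,182),(461,512),(252,512)],.099)
print(P.round(4),P.mean(0))
for i in range(4):
    e=P[(i+1)%4]-P[i];print(np.linalg.norm(e).round(4),np.arctan2(e[1],e[0]).round(3))
F=f([(257,73),(457,73)],.014);print(F,np.diff(F,axis=0));
e=F[1]-F[0];a=np.arctan2(e[1],e[0]);m=F.mean(0);print('foot ang',a,'ctr',m-.032*np.array([-np.sin(a),np.cos(a)]))
plan([.473,.265,.246],.165)
E
```

```text
[[0.455  0.2927]
 [0.4875 0.2983]
 [0.4965 0.245 ]
 [0.4632 0.2393]] [0.47554836 0.2688177 ]
0.0331 0.171
0.054 -1.404
0.0338 -2.97
0.054 1.724
[[0.45134241 0.29746248]
 [0.48997425 0.30414546]] [[0.03863184 0.00668298]]
foot ang 0.1712962636221835 ctr [0.47611304 0.2692723 ]
t 1.52 q6 0.14 shift [-0.033  0.005  3.87 ] rot [array([-0.   , -0.   ,  0.006]), array([ 0.   , -0.   , -3.136])]
```

```bash
python3 - <<'E'
from h import *
plan([.475,.268,.244],.17)
E
```

```text
t 1.52 q6 0.14 shift [0.032 0.067 3.92 ] rot [array([-0.   , -0.   ,  0.001]), array([ 0.   , -0.   , -3.141])]
```

Request:
move_arm(commands=[[[0.03,0.07,1.5,0,0,0],[0.03,0.07,2.5,0,0,0],[0.03,0.07,3.2,0,0,0],[0.03,0.07,3.7,0,0,0],[0.03,0.07,3.92,0,0,0],[0.03,0.07,3.92,0,0,0],[0.03,0.07,3.92,0,0,0],[0.03,0.07,3.92,0,0,0]]])

```text
time: 2.52
position: [0.4762, 0.2671, 0.2449]
tool_rot: [0.645, 0.764, 0.001, 0.0]
ft_force: [1.0, -0.2, 0.0]
grip_width: 0.087
grip_force: 0.0
```

Request:
move_arm(commands=[[[0,0,0,0,0,0],[0,0,0,0,0,0],[0,0,0,0,0,0],[0,0,0,0,0,0],[0,0,0,0,0,0],[0,0,0,0,0,0],[0,0,0,0,0,0],[0,0,0,0,0,0]]], claw=1, squeeze=50)

```text
time: 3.52
position: [0.476, 0.2669, 0.2439]
tool_rot: [0.645, 0.764, 0.0, 0.0]
ft_force: [0.2, -0.1, -0.7]
grip_width: 0.0358
grip_force: 50.0
```

Request:
move_arm(commands=[[[0,0,-0.5,0,0,0],[0,0,-1.2,0,0,0],[0,0,-2.2,0,0,0],[0,0,-3.2,0,0,0],[0,0,-3.9,0,0,0],[0,0,-3.9,0,0,0]]])

```text
time: 4.28
position: [0.4763, 0.2671, 0.4018]
tool_rot: [0.645, 0.764, 0.002, 0.001]
ft_force: [-0.2, -0.8, -1.9]
grip_width: 0.0355
grip_force: 50.0
```

```bash
python3 - <<'E'
from h import *
plan([.554,-.244,.40],.148)
E
```

```text
t 4.28 q6 0.14 shift [-12.922  -0.234   0.034] rot [array([ 0.005, -0.001,  0.021]), array([ 1.000e-03,  8.000e-03, -3.121e+00])]
```

Request:
move_arm(commands=[[[-0.7,0,0,0,0,0],[-2,-0.1,0,0,0,0],[-3.4,-0.1,0,0,0,0],[-4.8,-0.1,0,0,0,0.02],[-6.2,-0.15,0,0,0,0.02],[-7.6,-0.2,0,0,0,0.02],[-9,-0.23,0,0,0,0.02],[-10.4,-0.23,0,0,0,0.02],[-11.6,-0.23,0,0,0,0.02],[-12.5,-0.23,0,0,0,0.02],[-12.92,-0.23,0,0,0,0.02],[-12.92,-0.23,0,0,0,0.02]]])

```text
time: 5.78
position: [0.5535, -0.2444, 0.3984]
tool_rot: [0.653, 0.757, 0.0, -0.001]
ft_force: [-0.0, -0.1, -1.4]
grip_width: 0.0353
grip_force: 50.0
```

Request:
move_arm(commands=[[[0,0,0,0,0,0],[0,0,0,0,0,0],[0,0,0,0,0,0]]])

```text
time: 6.15
position: [0.5538, -0.243, 0.4002]
tool_rot: [0.652, 0.758, 0.0, -0.0]
ft_force: [-0.0, -0.0, -1.7]
grip_width: 0.0353
grip_force: 50.0
```

```bash
python3 - <<'E'
from h import *
c=snap('wrist','w2');o=get_obs();print(o['position'],o['tool_rot'],o['ft_force'],o['q'])
cv2.imwrite('pics/w2b.png',cv2.convertScaleAbs(c['pixels'],alpha=1.5))
E
```

```text
[ 0.55383175 -0.2431572   0.40021105] [6.52076333e-01 7.58153314e-01 5.44224473e-05 7.63336167e-05] [-0.27399774  0.21424061 -1.85073595] [-5.98285243e-01  5.05224495e-01  1.48995901e+00  9.99691333e-05
  1.14624527e+00 -7.48482945e-01]
```

View pics/w2b.png

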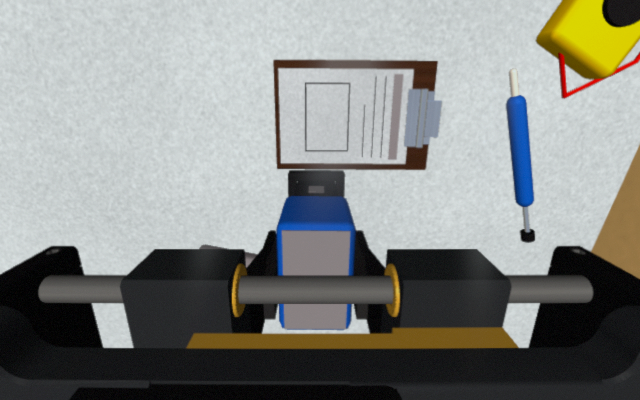

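The wrist view shows the box at about (306–349, 83–151) and the held stamp with its foot's far edge at about (289–344, 171). I'll enlarge it.

```bash
python3 - <<'E'
from h import *
c=load('w2')
a=cv2.resize(c['pixels'][70:220,260:380],None,fx=4,fy=4,interpolation=cv2.INTER_CUBIC)
cv2.imwrite('pics/crop3.png',cv2.convertScaleAbs(a,alpha=1.7))
for p in [(325,120),(295,100),(360,140)]: print(world(c,*p).round(4))
d=c['range_z'];print(np.median(d[90:140,312:342]),np.median(d[80:140,190:250]))
pts=[world(c,u,v) for u in range(312,344,3) for v in range(90,145,3)]
bk=[world(c,u,v) for u in range(190,250,4) for v in range(80,140,4)]
print('pad z',np.median([p[2] for p in pts]),'table z',np.median([p[2] for p in bk]))
E
```

```text
[ 0.5551 -0.1822  0.0168]
[ 0.5184 -0.1657  0.0166]
[ 0.5989 -0.1984  0.0171]
0.35062486 0.366391
pad z 0.016927683359972356 table z -0.0011352397720782448
```

View pics/crop3.png

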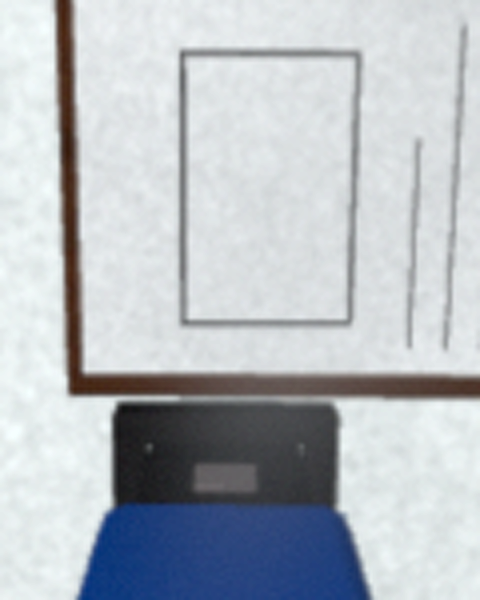

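In the crop, the box corners are at (182,52), (360,52), (350,323), (184,323), and the foot's far edge runs from (116,404) to (338,404).

```bash
python3 - <<'E'
from h import *
c=load('w2');T=c['extrinsics'];print('cam',(-T[:3,:3].T@T[:3,3]).round(3))
f=lambda L,z:np.array([world(c,260+x/4,70+y/4,z)[:2] for x,y in L])
P=f([(182,52),(360,52),(350,323),(184,323)],.0175)
print('box',P.mean(0))
for i in range(4):
    e=P[(i+1)%4]-P[i];print(np.linalg.norm(e).round(4),np.arctan2(e[1],e[0]).round(3))
for z in (.170,.160):
    F=f([(116,404),(338,404)],z)
    e=F[1]-F[0];a=np.arctan2(e[1],e[0]);m=F.mean(0);print('foot',np.linalg.norm(e),'ang',a,'ctr',m-.032*np.array([-np.sin(a),np.cos(a)]))
# cap top
g=np.array([world(c,u,v,.255)[:2] for u,v in [(281,231),(353,231),(351,328),(279,328)]]);print('cap',g.mean(0),np.linalg.norm(g[1]-g[0]),np.linalg.norm(g[2]-g[1]))
o=get_obs();r=R.from_quat(o['tool_rot']).as_matrix();print(o['position'],np.arctan2(r[1,1],r[0,1]))
E
```

```text
cam [ 0.541 -0.161  0.379]
box [ 0.55722066 -0.17948706]
0.049 0.151
0.0749 -1.427
0.0487 -2.991
0.0749 1.72
foot 0.0383858931348275 ang 0.15032141581127575 ctr [ 0.55357681 -0.2398059 ]
foot 0.04022120273033545 ang 0.15032141581127528 ctr [ 0.55396889 -0.24204384]
cap [ 0.55301998 -0.2410605 ] 0.031425527849381414 0.05140330531484421
[ 0.55383175 -0.2431572   0.40021105] 0.15015653552703667
```

```bash
python3 - <<'E'
from h import *
plan([.5568,-.181,.29],.15)
E
```

```text
t 6.2 q6 -0.75 shift [1.525 0.305 2.755] rot [array([0., 0., 0.]), array([-0.   ,  0.   , -3.141])]
```

Request:
move_arm(commands=[[[0.6,0.1,0,0,0,0],[1.2,0.3,0.3,0,0,0],[1.53,0.3,1,0,0,0],[1.53,0.3,1.9,0,0,0],[1.53,0.3,2.5,0,0,0],[1.53,0.3,2.76,0,0,0],[1.53,0.3,2.76,0,0,0],[1.53,0.3,2.76,0,0,0],[1.53,0.3,2.76,0,0,0]]])

```text
time: 7.32
position: [0.5569, -0.1819, 0.2907]
tool_rot: [0.653, 0.758, 0.0, 0.001]
ft_force: [0.4, -0.4, -1.9]
grip_width: 0.0355
grip_force: 50.0
```

```bash
python3 - <<'E'
from h import *
plan([.5568,-.181,.262],.15)
print(get_obs()['position'],get_obs()['ft_force'])
E
```

```text
t 7.33 q6 -0.66 shift [ 0.023 -0.     0.717] rot [array([ 0.002,  0.001, -0.001]), array([ 2.000e-03, -3.000e-03,  3.141e+00])]
[ 0.55689619 -0.18187811  0.29068017] [ 0.38702886 -0.38473901 -1.85991759]
```

Request:
move_arm(commands=[[[0.02,0,0.3,0,0,0],[0.02,0,0.6,0,0,0],[0.02,0,0.7,0,0,0],[0.02,0,0.7,0,0,0],[0.02,0,0.7,0,0,0]]])

```text
time: 7.95
position: [0.5566, -0.181, 0.2616]
tool_rot: [0.653, 0.758, 0.0, 0.0]
ft_force: [-0.5, -1.1, -2.0]
grip_width: 0.0358
grip_force: 50.0
```

Request:
move_arm(commands=[[[0,0,0.02,0,0,0],[0,0,0.04,0,0,0],[0,0,0.06,0,0,0],[0,0,0.08,0,0,0],[0,0,0.1,0,0,0],[0,0,0.1,0,0,0]]])

```text
time: 8.7
position: [0.5565, -0.181, 0.2578]
tool_rot: [0.652, 0.758, -0.0, 0.0]
ft_force: [-0.3, -0.4, 1.3]
grip_width: 0.0358
grip_force: 50.0
```

Contact comes at a TCP height of about 0.258, as expected. I'll check the fit before pressing.

```bash
python3 - <<'E'
from h import *
c=snap('wrist','w3')
a=cv2.resize(c['pixels'][90:270,220:420],None,fx=3,fy=3,interpolation=cv2.INTER_CUBIC)
cv2.imwrite('pics/crop4.png',cv2.convertScaleAbs(a,alpha=1.8))
E
```

```text
(no output)
```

View pics/crop4.png

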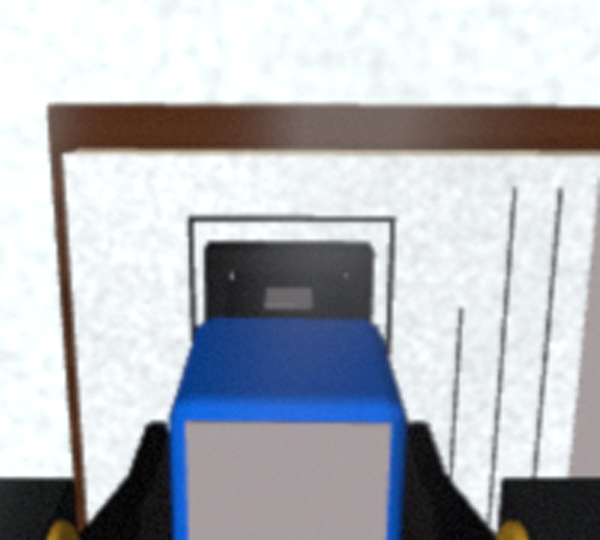

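The foot sits inside the box outline, with gaps of about 14 px on the left and 19 px on the right. I'll measure the front gap (rows 218 to 242).

```bash
python3 - <<'E'
from h import *
c=load('w3')
w=lambda x,y:world(c,220+x/3,90+y/3,.0185)[:2]
for n,a,b in [('left',(191,250),(205,250)),('right',(374,250),(394,250)),('front',(290,218),(290,242)),('foot w',(205,250),(374,250)),('box w',(191,218),(395,218))]:
    print(n,np.linalg.norm(w(*a)-w(*b)))
E
```

```text
left 0.0033767444922935684
right 0.004825056400561006
front 0.005853839732538155
foot w 0.040755066402247284
box w 0.04868816702985934
```

Centred to within about 1 mm. Pressing.

Request:
move_arm(commands=[[[0,0,0.05,0,0,0],[0,0,0.1,0,0,0],[0,0,0.15,0,0,0],[0,0,0.2,0,0,0],[0,0,0.25,0,0,0],[0,0,0.3,0,0,0],[0,0,0.35,0,0,0],[0,0,0.4,0,0,0],[0,0,0.4,0,0,0]]])

```text
time: 9.88
position: [0.5565, -0.1809, 0.2431]
tool_rot: [0.652, 0.758, -0.0, 0.0]
ft_force: [-3.1, 1.6, 10.7]
grip_width: 0.0355
grip_force: 50.0
```

Request:
move_arm(commands=[[[0,0,0.02,0,0,0],[0,0,0.04,0,0,0],[0,0,0.04,0,0,0]]])

```text
time: 10.25
position: [0.5565, -0.1809, 0.2417]
tool_rot: [0.652, 0.758, -0.0, 0.0]
ft_force: [-2.3, 0.3, 11.8]
grip_width: 0.0355
grip_force: 50.0
```

Request:
move_arm(commands=[[[0,0,0.02,0,0,0],[0,0,0.04,0,0,0],[0,0,0.04,0,0,0]]])

```text
time: 10.62
position: [0.5565, -0.1809, 0.2402]
tool_rot: [0.652, 0.758, 0.0, 0.0]
ft_force: [-2.3, 2.7, 13.5]
grip_width: 0.0352
grip_force: 50.0
```

Request:
move_arm(commands=[[[0,0,0.02,0,0,0],[0,0,0.02,0,0,0]]])

```text
time: 10.88
position: [0.5565, -0.1809, 0.2395]
tool_rot: [0.652, 0.758, -0.0, 0.0]
ft_force: [-3.1, 1.7, 13.2]
grip_width: 0.0353
grip_force: 50.0
```

Request:
move_arm(commands=[[[0,0,0.02,0,0,0],[0,0,0.02,0,0,0]]])

```text
time: 11.12
position: [0.5565, -0.1809, 0.2389]
tool_rot: [0.652, 0.758, -0.0, 0.0]
ft_force: [-3.2, 2.3, 14.3]
grip_width: 0.0352
grip_force: 50.0
```

Request:
move_arm(commands=[[[0,0,0.01,0,0,0],[0,0,0.01,0,0,0]]])

```text
time: 11.38
position: [0.5565, -0.1809, 0.2388]
tool_rot: [0.652, 0.758, -0.0, 0.0]
ft_force: [-3.6, 1.6, 15.7]
grip_width: 0.0355
grip_force: 50.0
```

Request:
move_arm(commands=[[[0,0,0.015,0,0,0],[0,0,0.015,0,0,0]]])

```text
time: 11.62
position: [0.5565, -0.1809, 0.2386]
tool_rot: [0.652, 0.758, -0.0, 0.001]
ft_force: [-4.0, 1.9, 19.1]
grip_width: 0.0358
grip_force: 50.0
```

Request:
move_arm(commands=[[[0,0,0.01,0,0,0],[0,0,0.01,0,0,0]]])

```text
time: 11.88
position: [0.5565, -0.1809, 0.2385]
tool_rot: [0.652, 0.758, -0.0, 0.001]
ft_force: [-5.3, 1.3, 19.9]
grip_width: 0.0355
grip_force: 50.0
```

Request:
move_arm(commands=[[[0,0,0.015,0,0,0],[0,0,0.015,0,0,0],[0,0,0.015,0,0,0],[0,0,0.015,0,0,0],[0,0,0.015,0,0,0],[0,0,0.015,0,0,0],[0,0,0.015,0,0,0],[0,0,0.015,0,0,0],[0,0,0.015,0,0,0],[0,0,0.015,0,0,0]]])

```text
time: 13.12
position: [0.5564, -0.1809, 0.2383]
tool_rot: [0.652, 0.758, -0.0, 0.001]
ft_force: [-4.6, 1.3, 22.2]
grip_width: 0.0357
grip_force: 50.0
```

Request:
move_arm(commands=[[[0,0,-0.1,0,0,0],[0,0,-0.25,0,0,0],[0,0,-0.4,0,0,0],[0,0,-0.55,0,0,0],[0,0,-0.8,0,0,0],[0,0,-1.6,0,0,0],[0,0,-2.6,0,0,0],[0,0,-3.2,0,0,0],[0,0,-3.2,0,0,0],[0,0,-3.2,0,0,0]]])

```text
time: 14.38
position: [0.556, -0.1807, 0.3616]
tool_rot: [0.653, 0.758, -0.0, -0.001]
ft_force: [-0.2, -0.3, -1.7]
grip_width: 0.0353
grip_force: 50.0
```

```bash
python3 - <<'E'
from h import *
print(get_obs()['position'],get_obs()['ft_force'])
snap('scene','s2')
plan([.4755,.267,.37],.17)
E
```

```text
[ 0.55597142 -0.1806892   0.36155437] [-0.15850984 -0.26278744 -1.72808051]
t 14.43 q6 -0.65 shift [11.367 -0.328 -0.198] rot [array([-0.002, -0.002, -0.021]), array([-3.000e-03,  4.000e-03,  3.121e+00])]
```

Request:
move_arm(commands=[[[0.7,0,-0.4,0,0,0],[2,-0.1,-0.6,0,0,0],[3.4,-0.1,-0.6,0,0,0],[4.8,-0.1,-0.6,0,0,-0.02],[6.2,-0.2,-0.6,0,0,-0.02],[7.6,-0.25,-0.6,0,0,-0.02],[9,-0.3,-0.6,0,0,-0.02],[10.2,-0.33,-0.5,0,0,-0.02],[11,-0.33,-0.3,0,0,-0.02],[11.37,-0.33,-0.2,0,0,-0.02],[11.37,-0.33,-0.2,0,0,-0.02],[11.37,-0.33,-0.2,0,0,-0.02]]])

```text
time: 15.92
position: [0.4763, 0.2658, 0.3705]
tool_rot: [0.645, 0.764, -0.0, 0.0]
ft_force: [0.2, 0.1, -1.4]
grip_width: 0.0356
grip_force: 50.0
```

```bash
python3 - <<'E'
from h import *
print(get_obs()['position'],get_obs()['ft_force'])
plan([.4755,.267,.251],.17)
E
```

```text
[0.47625912 0.26583191 0.37051992] [ 0.17248167  0.13984907 -1.42065657]
t 15.93 q6 0.14 shift [ 0.034 -0.012  2.988] rot [array([-0.001,  0.001, -0.002]), array([1.00e-03, 1.00e-03, 3.14e+00])]
```

Request:
move_arm(commands=[[[0.03,0,0.6,0,0,0],[0.03,0,1.4,0,0,0],[0.03,0,2.2,0,0,0],[0.03,0,2.7,0,0,0],[0.03,0,2.95,0,0,0],[0.03,0,3,0,0,0],[0.03,0,3.05,0,0,0],[0.03,0,3.08,0,0,0],[0.03,0,3.1,0,0,0],[0.03,0,3.1,0,0,0]]])

```text
time: 17.18
position: [0.4757, 0.2681, 0.247]
tool_rot: [0.645, 0.764, 0.0, 0.0]
ft_force: [0.8, -0.0, -1.8]
grip_width: 0.0355
grip_force: 50.0
```

Request:
move_arm(commands=[[[0,0,0.02,0,0,0],[0,0,0.04,0,0,0],[0,0,0.04,0,0,0]]])

```text
time: 17.55
position: [0.4756, 0.268, 0.245]
tool_rot: [0.645, 0.764, -0.0, -0.0]
ft_force: [0.1, 0.1, -2.0]
grip_width: 0.0359
grip_force: 50.0
```

Request:
move_arm(commands=[[[0,0,0.01,0,0,0],[0,0,0.02,0,0,0],[0,0,0.03,0,0,0],[0,0,0.03,0,0,0]]])

```text
time: 18.05
position: [0.4757, 0.268, 0.2439]
tool_rot: [0.645, 0.764, -0.0, -0.0]
ft_force: [1.1, -0.5, -1.4]
grip_width: 0.0358
grip_force: 50.0
```

Request:
move_arm(commands=[[[0,0,0.01,0,0,0],[0,0,0.02,0,0,0],[0,0,0.02,0,0,0]]])

```text
time: 18.42
position: [0.4757, 0.268, 0.2438]
tool_rot: [0.645, 0.764, 0.0, 0.0]
ft_force: [-1.1, 0.1, 5.4]
grip_width: 0.0355
grip_force: 50.0
```

On the tray floor. Releasing and retreating.

Request:
move_arm(commands=[[[0,0,-0.01,0,0,0],[0,0,-0.01,0,0,0],[0,0,-0.01,0,0,0],[0,0,-0.01,0,0,0],[0,0,-0.01,0,0,0],[0,0,-0.01,0,0,0],[0,0,-0.01,0,0,0],[0,0,-0.01,0,0,0]]], claw=-1)

```text
time: 19.42
position: [0.4757, 0.2681, 0.2436]
tool_rot: [0.645, 0.764, -0.0, 0.0]
ft_force: [0.5, -0.0, 0.4]
grip_width: 0.0865
grip_force: 0.0
```

Request:
move_arm(commands=[[[0,0,-0.5,0,0,0],[0,0,-1.5,0,0,0],[0,0,-2.5,0,0,0],[0,0,-3.5,0,0,0],[0,0,-3.9,0,0,0],[0,0,-3.9,0,0,0],[0,0,-3.9,0,0,0]]])

```text
time: 20.3
position: [0.4752, 0.2679, 0.3986]
tool_rot: [0.645, 0.764, -0.001, -0.0]
ft_force: [-0.6, 1.0, -0.1]
grip_width: 0.0869
grip_force: 0.0
```

```bash
python3 - <<'E'
from h import *
c=snap('wrist','w4'); s=snap('scene','s3')
a=c['pixels'][100:300,220:420];b=cv2.resize(s['pixels'][130:270,180:470],None,fx=2.5,fy=2.5)
out=np.zeros((560,725,3),np.uint8);out[:350]=b[:350,:725];out[355:555,:200]=a
b2=cv2.resize(load('w1')['pixels'][100:300,220:420],(200,200));out[355:555,205:405]=b2
cv2.imwrite('pics/fin.png',cv2.convertScaleAbs(out,alpha=1.6))
E
```

```text
(no output)
```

View pics/fin.png

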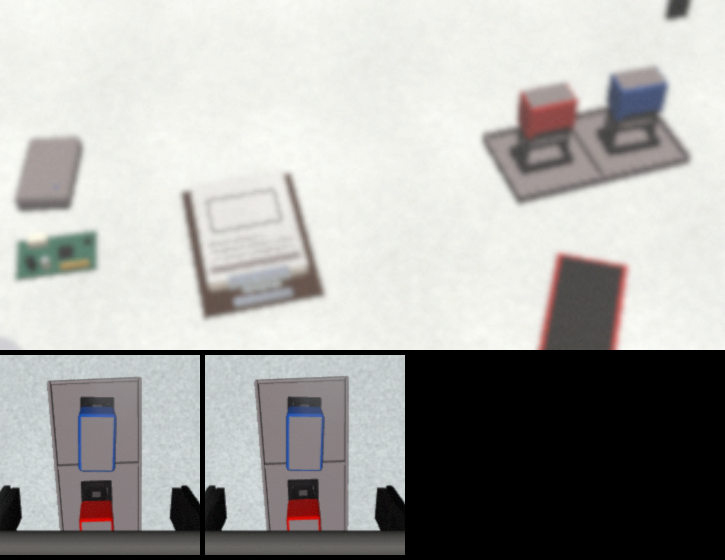

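The final picture shows the blue stamp upright in its bay with its cap up, in the same place as in the first view; the red stamp and the other things haven't moved. Handing in.

```bash
python3 -c "
from rig import *
print(hand_in())"
```

```text
the job is handed in; nothing more can be done
None
```

The blue stamp was pressed in the box, centred to about 1 mm, for over a second at about 24 N against its stop. It is back upright in its bay, released, and the job is handed in; no printed mark could be seen in the final picture, so the print rests on the force and travel readings.

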